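# Spin-check a model aircraft wheel and stop it on its mark

## Task

Spin-check the wheel on the sprung gear leg in the vice: flick the top of the tyre away from you with a fingertip and let the wheel run free, untouched, for at least two seconds and a full turn. Then, while it is still turning, brake it gently with a fingertip on the tread so that the painted white mark stops at the top, and take the hand clear; it must stop there in one go, not run down or come to rest elsewhere and be nudged round. Do not grip the wheel or drive the leg to the end of its spring, and leave the tape, screwdriver, glue bottle and wing rib where they are.

Things in the scene. Friction and masses are not known exactly. Their poses are not given: they have to be found in the camera images.
- axle (a point): centre of the wheel on its level axle, 202 mm above the table at rest; sinks with the leg. z up, y along the axle, x the level direction in which the top of the tyre moves when spun away from the robot. The tyre is 65 mm in radius, 44 mm wide, its tread flat over the middle 23 mm; nothing stands above it. The fork's sides (70 mm apart over all) end 11 mm above the axle
- strut (a joint): how far the sprung leg is pushed in (m), 0 at rest, up to 0.012. Pressed from above on the tyre, it starts to give at about 2 to 4 N, then sinks 1 mm for each further 0.8 N, and springs back when let go
- wheel (a joint): angle of the free wheel (rad, no stops, counts on through whole turns): at 0, 2 pi, 4 pi, ... the white mark is exactly at the top; grows as the top of the tyre moves away from the robot. Starts between -5.4 and -2.2. Ball bearings: left alone it slows gently, by 0.2 to 0.5 rad/s each second when slow and about 1 at 8 rad/s, and never rolls back
- vice: dark blue-grey machine vice, fixed to the table, clamping the gear leg upright; origin on the table right below the wheel centre, axes as axle. Body 185 x 85 mm, jaws up to 64 mm high, screw and T-handle reaching 165 mm out on the -x side below 65 mm
- tyre: the black tyre with its white hub; origin at the wheel centre, turns with the wheel: its z axis points from the centre to the white mark, its y axis along the axle
- mark (a point): the painted white mark, a 14 mm wide stripe across the tread and down both sidewalls, in line with the tyre valve; this point is at its middle on the tread, 65 mm from the wheel centre
- tape: yellow roll of masking tape lying flat, 96 mm across, 24 mm high; origin at the centre of its underside; leave alone
- screwdriver: blue-handled screwdriver lying flat, 210 mm long; origin at the middle of its underside, x axis towards the tip; leave alone
- glue: small white glue bottle with a red cap, upright, 32 mm across, 85 mm high; origin at the centre of its underside; leave alone
- rib: dark grey plywood wing rib lying flat, 210 mm long, 4 mm thick; origin at its middle; leave alone

How it is judged:
By the outcome, as a careful person would: the job done as asked, in the order asked, and still so for the second after the job is handed in, with the robot touching nothing.
It also fails if it takes over 51 s, if anything falls off the work surface, if the arm or the gripper's body presses on something with over 40 N, if the wrist force passes 120 N, or if a joint passes its speed limit or range.

## Robot

A 7-joint arm with a two-finger parallel gripper is mounted at the origin on the work surface. World frame = base frame: x ahead of the robot, y to its left, z up, the work surface at z = 0. Lengths are in m, angles in rad, forces in N, time in s.
With the tool pointing down it reaches from about 0.425 to 0.875 m from the base axis. Payload 8.4 kg.
Tool frame: the origin (TCP) lies on the centre line of the jaws, within the pads' length; the fingertips stand 22 mm ahead of it and the grasp point (between the pads) lies 3 mm ahead of it; z points along the fingers, y is the line along which they close (so a half turn about z gives the same grasp; the last joint's range is limited). The gripper opens to 87 mm and grips with 3 to 60 N. Pads are 19 mm wide; open, the fingers measure 117 mm over their backs; the gripper's body (75 mm by 190 mm) begins 51 mm behind the grasp point.
Start: joints at [1.009, 0.333, 0.04, 1.465, -0.013, 1.343, -0.059], TCP at [0.29, -0.582, 0.245] pointing down, gripper open.
Joint ranges: [-2.58, 2.58], [-0.38, 2.09], [-1.3, 1.39], [0.25, 2.4], [-1.5, 4.64], [0.08, 2.09], [-2.65, 2.65]. Speed limits (rad/s): [2.22, 2.22, 2.79, 2.79, 3.14, 3.14, 3.14].

## Interface

Orientations are given as a unit quaternion [x, y, z, w].
In Python, from cell import telemetry, viewer, job, spot_in, place_of gives the robot as it stands. The module is installed in compiled form; this text tells all that it offers.
- The arm moves only by the tool jog_arm, never from a script. Its argument "series" is a list of rows, each a list of 3 entries, a list of its own where there are three numbers: the turn, a rotation vector about the tool's x, y, z in units of 180 degrees (1.0 is 180 degrees), then the shift along the tool's x, y, z in units of 15 cm (1.0 is 15 cm), then the opening, from -1 (shut) to 1 (fully open), so that 0 is half open. In form: [[[wx, wy, wz], [x, y, z], grip], ...]. A call has 1 to 8 rows; each row shifts and turns the commanded pose from where the row before left it, along the tool's axes as they then stand; what a row does not reach is not made up. A row lasts 1/10 s, in which the tool goes at most 50 mm and 8.59 degrees, less where a joint would pass 70% of its speed; a pose out of reach is approached as far as the arm can. A call with a number of a shift or a turn outside -1 to 1 is refused whole. A call with a gripper value outside its range is refused whole. The fingers move at their own pace and stop on an object; the grip force is fixed at half the most. Time passes only in rows, so rows that do not move let the fingers close. It gives the time, the measured TCP pose, the force, the opening and the grip force at its end, in the units of the state.
- telemetry.get_obs(): the state, without advancing time (a new reading comes with each control period).
- viewer.get_image(name): name is "scene" or "top" or "wrist"; returns the picture (400x640x3 uint8, red, green, blue); there is no depth.
- viewer.camera_params(name): a dict with "fov_y" (degrees; the focal length in pixels is half the picture's height over the tangent of half this angle, whatever the lens; pixels are square), "cx", "cy" (the principal point, pixels), "dist_coeffs" ([k1, k2, p1, p2, k3] as OpenCV has them; the pictures are not rectified), "T" (4x4, takes a point from camera to world coordinates); the wrist camera has in their place "mount" (4x4, takes a point from camera to tool coordinates, whose origin is the TCP and whose axes are the flange's). Camera axes: x right, y down, z forward; pixel columns grow to the right and rows downward; lengths in m; the calibration is good to about 2 mm. A picture is of the moment at which its call begins: read the wrist's pose just before it. camera_params takes no time and is no camera call.
- job.close_job(): hands the job in; it is judged then, once.
Trained networks look in the newest picture that a camera, given by its name, has taken for a name from the list of things; names that differ only in an ending like _2 or _b are one class to them, and where a whole thing is asked for, a point or a joint stands for the part that bears it (a point fixed in the world has none). Each returns a list of dicts, best first, with "score" (0 to 1); they miss things now and then, are a little off and sometimes report something else, mostly with a low value. They report only what shows in the picture. A call takes as long as a camera call.
- spot_in(query, camera): "xyz" ([x, y, z] in m, in world coordinates, good to about 4 mm: the middle of the surface that is visible of it).
- place_of(query, camera): "xyz" ([x, y, z] in m, in world coordinates, good to about 4 mm: a listed point, or the origin of a listed thing).
The state is a dict: "time_s": time; "joint_pos": joint angles; "qd": joint speeds; "effort": joint torques, N m; "ee_pos": TCP position; "eef_rot": TCP orientation; "force": force on the tool from outside, world axes, zero at the start; "torque": the same for the moment, N m; "finger_gap": finger opening in m; "grip_force": force on a finger pad.
Only numpy, scipy, OpenCV 4.12 (cv2) and the standard library are available. Lean on these libraries where they do the work, as an engineer would, in place of code of your own. Each camera call takes 0.05 s, during which the arm holds its last target. There are 200 camera calls.

## Working session

There is one attempt and no reset: what is moved stays moved. The work goes in short steps, Python scripts to look and compute and a tool call to move; the robot and the scene stay as the last step left them, time stands still between calls to the robot, and variables do not carry over. Pictures are saved under pics/ and viewed, at most 10 in all, crops included, and the job is handed in when it is done.

Besides the shell and the picture viewer there is one more tool, called after ">>>" by a JSON object that holds its "op" and its "data". jog_arm: Moves the arm, as the interface text tells. Shifts and turns lie within -1 to 1; 1 stands for 15 cm of shift or 180 degrees of turn. Its arguments: {"type":"object","properties":{"series":{"type":"array"}},"required":["series"]}

```bash
mkdir -p pics
cat > h.py <<'E'
import numpy as np, cv2
from cell import telemetry, viewer, job, spot_in, place_of
def snap(n,f):
    im=viewer.get_image(n); cv2.imwrite('pics/'+f,im[:,:,::-1]); return im
E
python3 - <<'E'
from h import *
np.set_printoptions(precision=4,suppress=True)
o=telemetry.get_obs(); print(o)
a=snap('scene','s0.png'); 
for q in ['axle','mark','vice','tyre','glue']: 
    print(q,[(np.round(d['xyz'],4),round(d['score'],2)) for d in place_of(q,'scene')][:2])
b=snap('top','t0.png')
for q in ['axle','mark','vice','tyre','glue','tape','screwdriver','rib']: 
    print(q,[(np.round(d['xyz'],4),round(d['score'],2)) for d in place_of(q,'top')][:2])
cv2.imwrite('pics/both.png',np.vstack([a,b])[:,:,::-1][:, :])
for n in ['scene','top','wrist']: print(viewer.camera_params(n))
E
```

```text
{'time_s': 0.0, 'joint_pos': array([ 1.0088,  0.3339,  0.0399,  1.4663, -0.0134,  1.3433, -0.0585]), 'qd': array([ 0.0031, -0.0013, -0.001 ,  0.0015,  0.0009,  0.0002,  0.    ]), 'effort': array([  0.0002, -65.6344,   1.3355, -40.3797,  -0.0598,   0.0449,
         0.0002]), 'ee_pos': array([ 0.29  , -0.5812,  0.2437]), 'eef_rot': array([ 0.9734,  0.2293, -0.0002, -0.0008]), 'force': array([ 0.5674, -0.0095, -0.4116]), 'torque': array([-0.0402, -0.0199,  0.006 ]), 'grip_force': 0.0, 'finger_gap': 0.08714648369295473}
axle [(array([ 0.5073, -0.0519,  0.2025]), 0.76)]
mark [(array([ 0.5231, -0.0506,  0.1377]), 0.78)]
vice [(array([ 0.506 , -0.0596,  0.0012]), 0.73)]
tyre [(array([ 0.5037, -0.0576,  0.1979]), 0.59)]
glue [(array([ 0.6266,  0.014 , -0.0018]), 0.75), (array([ 0.5079, -0.0559,  0.0018]), 0.48)]
axle [(array([ 0.5032, -0.0568,  0.2056]), 0.83)]
mark [(array([0.5215, 0.1146, 0.0031]), 0.57)]
vice [(array([ 0.5063, -0.0536, -0.0024]), 0.86)]
tyre [(array([ 0.5065, -0.0588,  0.2019]), 0.8)]
glue [(array([ 0.6281,  0.0116, -0.0016]), 0.67)]
tape [(array([0.5163, 0.1139, 0.0023])
[... 418 characters left out ...]
 ,  0.    ,  0.    ,  1.    ]])}
{'fov_y': 50.27864037764856, 'cx': 316.15277174531866, 'cy': 194.72567333916265, 'dist_coeffs': array([0.014, 0.   , 0.   , 0.   , 0.   ]), 'T': array([[-0.0206, -0.9845,  0.1742,  0.4362],
       [-0.9998,  0.0206, -0.0021,  0.0353],
       [-0.0015, -0.1742, -0.9847,  1.1567],
       [ 0.    ,  0.    ,  0.    ,  1.    ]])}
{'fov_y': 70.00083526252304, 'cx': 319.49316908656755, 'cy': 192.57284704106934, 'dist_coeffs': array([-0.0505,  0.    ,  0.    ,  0.    ,  0.    ]), 'mount': array([[ 0.0007, -0.9631, -0.2692,  0.0747],
       [ 1.    ,  0.0005,  0.0008,  0.0012],
       [-0.0006, -0.2692,  0.9631, -0.1402],
       [ 0.    ,  0.    ,  0.    ,  1.    ]])}
```

View pics/s0.png

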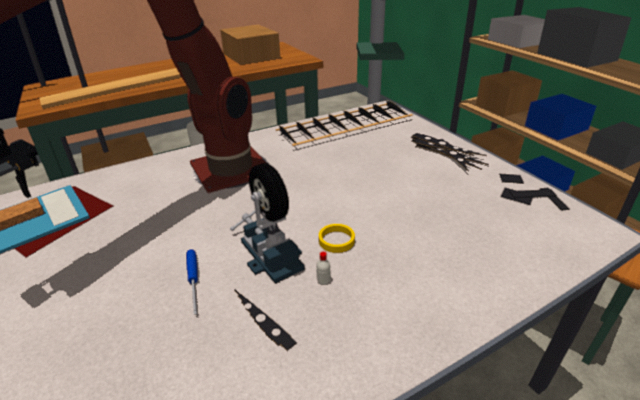

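View pics/t0.png

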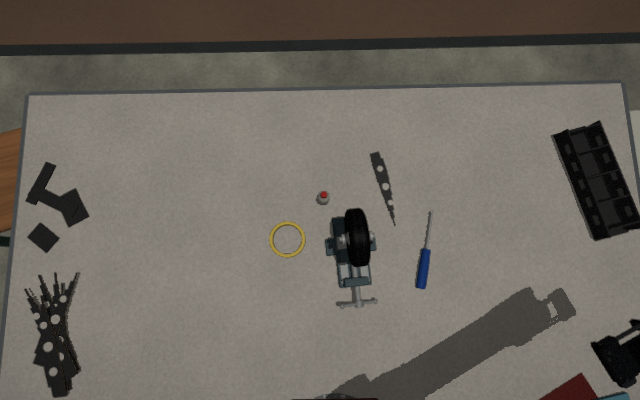

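The scene shows the wheel at about (268,192) with the vice below it, the tape at (337,238) and the glue at (323,268). In the top view the tyre is at (357,237), with the vice's T-handle towards the robot at (357,303). Next I'll fit the tyre's position and yaw to its silhouette.

```bash
cat >> h.py <<'E'
def cam(n,o=None):
    p=viewer.camera_params(n); f=200/np.tan(np.radians(p['fov_y'])/2)
    K=np.array([[f,0,p['cx']],[0,f,p['cy']],[0,0,1.]])
    if 'T' in p: T=p['T']
    else:
        from scipy.spatial.transform import Rotation as R
        W=np.eye(4); W[:3,:3]=R.from_quat(o['eef_rot']).as_matrix(); W[:3,3]=o['ee_pos']; T=W@p['mount']
    return K,np.array(p['dist_coeffs']),np.array(T)
def proj(P,c):
    K,d,T=c; M=np.linalg.inv(T)
    return cv2.projectPoints(np.asarray(P,float).reshape(-1,3),cv2.Rodrigues(M[:3,:3])[0],M[:3,3],K,d)[0].reshape(-1,2)
def wheel(th,r,w,x,y,yaw,z=.202):   # th from top towards +x, w along axle
    th,w=np.broadcast_arrays(th,w); lx=r*np.sin(th); c,s=np.cos(yaw),np.sin(yaw)
    return np.stack([x+c*lx-s*w,y+s*lx+c*w,z+r*np.cos(th)],-1)
E
python3 - <<'E'
from h import *
from scipy.optimize import minimize
ims={n:cv2.imread(f'pics/{n[0]}0.png') for n in('scene','top')}
cams={n:cam(n) for n in ims}
th=np.linspace(0,2*np.pi,60)
def hull(n,x,y,yaw):
    P=np.vstack([wheel(th,.065,w,x,y,yaw) for w in(-.0115,.0115)]+[wheel(th,.058,w,x,y,yaw) for w in(-.022,.022)])
    m=np.zeros((1600,2560),np.uint8); cv2.fillConvexPoly(m,cv2.convexHull((proj(P,cams[n])*4+1.5).astype(np.float32)).astype(np.int32),255)
    return cv2.resize(m,(640,400),interpolation=cv2.INTER_AREA)/255.
mk={n:np.clip((75-ims[n].max(2).astype(float))/40,0,1) for n in ims}
def cost(p,ns=('top','scene')):
    s=0
    for n in ns:
        h=hull(n,*p); dil=cv2.dilate(h,np.ones((9,9)))>0
        # brightness contrast: inside dark, ring outside light
        g=ims[n].max(2).astype(float)/255
        s+=g[h>.5].mean()-(g*(dil-h)).sum()/(dil-h).sum()
    return s
for ns in (('top',),('scene',),('top','scene')):
  best=min((minimize(cost,[.5055,-.0564,y0],args=(ns,),method='Nelder-Mead',options=dict(initial_simplex=np.array([[.5055,-.0564,y0],[.512,-.0564,y0],[.5055,-.050,y0],[.5055,-.0564,y0+.15]]))) for y0 in(-.3,-.1,.1,.3)),key=lambda r:r.fun)
  print(ns,best.x,best.fun)
x=best.x
out=[]
for n in ims:
    c=proj([[.506,-.056,.202 if n=='scene' else .15]],cams[n])[0].astype(int); a=cv2.resize(ims[n],None,fx=4,fy=4,interpolation=cv2.INTER_CUBIC)
    for w,r in((-.0115,.065),(.0115,.065)): cv2.polylines(a,[(proj(wheel(th,r,w,*x),cams[n])*4+1.5).astype(int)],True,(0,255,0),1)
    out.append(a[4*c[1]-200:4*c[1]+280,4*c[0]-190:4*c[0]+190])
cv2.imwrite('pics/fit.png',np.hstack(out))
E
```

```text
('top',) [ 0.50714191 -0.0546773   0.0763703 ] -0.3233770427058833
('scene',) [ 0.50794698 -0.05644153  0.03783327] -0.4504557322539214
('top', 'scene') [ 0.50670309 -0.05504825  0.06189654] -0.764254179886644
```

View pics/fit.png

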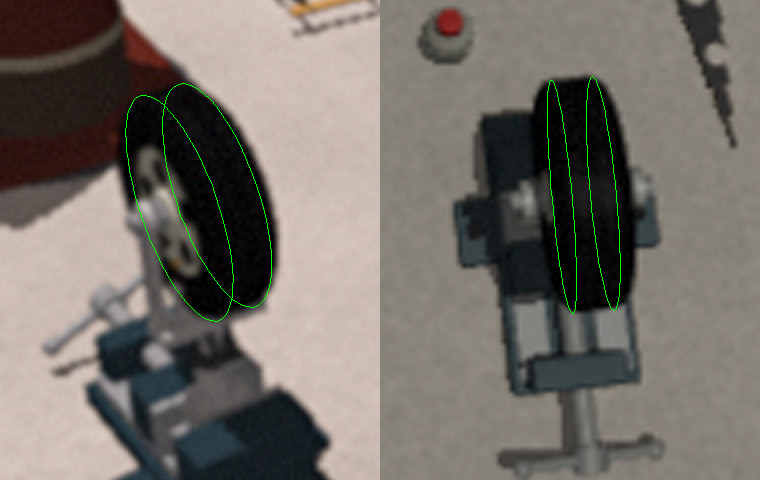

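The fit matches in both views: the wheel centre is (0.507, -0.0555) and the wheel's x direction is yawed about 3.6°. I'll move there raised, with the fingers shut.

>>> {"op": "jog_arm", "data": {"series": [[[0, 0, 0], [0.155, -0.165, -0.1], -1], [[0, 0, 0], [0.155, -0.165, -0.1], -1], [[0, 0, 0], [0.155, -0.165, -0.1], -1], [[0, 0, 0], [0.155, -0.165, -0.1], -1], [[0, 0, 0], [0.155, -0.165, -0.1], -1], [[0, 0, 0], [0.155, -0.165, -0.1], -1], [[0, 0, 0], [0.155, -0.165, -0.1], -1], [[0, 0, 0], [0.155, -0.165, -0.1], -1]]}}

```text
time_s: 1.55
ee_pos: [0.3684, -0.32, 0.3654]
eef_rot: [0.973, 0.229, 0.0, 0.0]
force: [0.5, 0.3, 1.1]
finger_gap: 0.031
grip_force: 0.0
```

>>> {"op": "jog_arm", "data": {"series": [[[0, 0, 0], [0.155, -0.165, 0], -1], [[0, 0, 0], [0.155, -0.165, 0], -1], [[0, 0, 0], [0.155, -0.165, 0], -1], [[0, 0, 0], [0.155, -0.165, 0], -1], [[0, 0, 0], [0.155, -0.165, 0], -1], [[0, 0, 0], [0.155, -0.165, 0], -1], [[0, 0, 0], [0.155, -0.165, 0], -1], [[0, 0, 0], [0.155, -0.165, 0], -1]]}}

```text
time_s: 2.35
ee_pos: [0.4464, -0.0598, 0.3648]
eef_rot: [0.973, 0.229, 0.0, 0.0]
force: [0.5, 0.1, -0.6]
finger_gap: 0.0003
grip_force: 0.0
```

>>> {"op": "jog_arm", "data": {"series": [[[0, 0, -0.046], [0, 0, 0], -1], [[0, 0, -0.046], [0, 0, 0], -1], [[0, 0, -0.046], [0, 0, 0], -1], [[0, 0, -0.046], [0, 0, 0], -1], [[0, 0, -0.046], [0, 0, 0], -1], [[0, 0, -0.046], [0, 0, 0], -1], [[0, 0, -0.046], [0, 0, 0], -1], [[0, 0, -0.046], [0, 0, 0], -1]]}}

```text
time_s: 3.15
ee_pos: [0.4462, -0.0612, 0.3647]
eef_rot: [0.688, 0.726, 0.0, 0.0]
force: [-0.1, 0.9, -0.1]
finger_gap: 0.0004
grip_force: 0.0
```

>>> {"op": "jog_arm", "data": {"series": [[[0, 0, -0.0457], [0, 0, 0], -1], [[0, 0, -0.0457], [0, 0, 0], -1], [[0, 0, -0.0457], [0, 0, 0], -1], [[0, 0, -0.0457], [0, 0, 0], -1], [[0, 0, -0.0457], [0, 0, 0], -1], [[0, 0, -0.0457], [0, 0, 0], -1], [[0, 0, -0.0457], [0, 0, 0], -1], [[0, 0, -0.0457], [0, 0, 0], -1]]}}

```text
time_s: 3.95
ee_pos: [0.4462, -0.0612, 0.3647]
eef_rot: [0.183, 0.983, -0.0, 0.0]
force: [-0.6, 0.2, -0.5]
finger_gap: 0.0006
grip_force: 0.0
```

>>> {"op": "jog_arm", "data": {"series": [[[0, 0, -0.0457], [0, 0, 0], -1], [[0, 0, -0.0457], [0, 0, 0], -1], [[0, 0, -0.0457], [0, 0, 0], -1], [[0, 0, 0], [0, 0, 0.15], -1], [[0, 0, 0], [0, 0, 0.1], -1], [[0, 0, 0], [0, 0, 0], -1]]}}

```text
time_s: 4.55
ee_pos: [0.4453, -0.0611, 0.3254]
eef_rot: [-0.028, 1.0, 0.0, -0.001]
force: [-0.7, 0.7, 0.7]
finger_gap: 0.0006
grip_force: 0.0
```

Run:
```python
from h import *
o=telemetry.get_obs(); print(o['ee_pos'],o['eef_rot'],o['joint_pos'].round(2),o['force'])
snap('wrist','w0.png'); 
for q in('axle','mark','tyre'): print(q,[(np.round(d['xyz'],4),round(d['score'],2)) for d in place_of(q,'wrist')][:2])
```

```text
[ 0.44533855 -0.06114094  0.32541692] [-2.82879034e-02  9.99598804e-01  2.26213159e-04 -1.40488380e-03] [ 0.38 -0.09 -0.31  1.78 -0.03  1.46  1.7 ] [-0.73469584  0.67510275  0.70983821]
axle []
mark []
tyre []
```

View pics/w0.png

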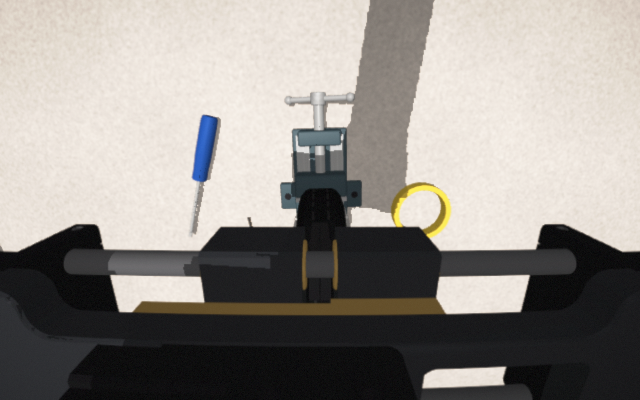

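The wrist view shows the tyre's robot-side tread at (321,208), in line with the shut fingers at (320,270). No mark is in sight, so it is probably low on the wheel. I'll drop to flick height and shift 2 mm sideways.

>>> {"op": "jog_arm", "data": {"series": [[[0, 0, 0], [0, 0.012, 0.17], -1], [[0, 0, 0], [0, 0, 0], -1]]}}

```text
time_s: 4.95
ee_pos: [0.4453, -0.0592, 0.3001]
eef_rot: [-0.028, 1.0, 0.0, -0.001]
force: [-0.7, -1.4, -0.1]
finger_gap: 0.0005
grip_force: 0.0
```

>>> {"op": "jog_arm", "data": {"series": [[[0, 0, 0], [-0.2, 0, 0.033], -1], [[0, 0, 0], [-0.2, 0, 0.06], -1], [[0, 0, 0], [-0.2, 0, 0], -1], [[0, 0, 0], [-0.2, 0, -0.15], -1], [[0, 0, 0], [0, 0, -0.15], -1]]}}

```text
time_s: 5.45
ee_pos: [0.5682, -0.0525, 0.3327]
eef_rot: [-0.028, 1.0, 0.001, -0.001]
force: [0.4, -0.2, 0.7]
finger_gap: 0.0004
grip_force: 0.0
```

```bash
cat >> h.py <<'E'
W0=(.507,-.0555,.063)
TH=np.radians(np.arange(-180,180,1.))
def tread(n,im,o=None):
    """brightness of the tread against angle from the top, NaN where it cannot be seen"""
    c=cam(n,o); w=np.linspace(-.009,.009,7); P=wheel(TH[:,None],.065,w[None],*W0)
    N=wheel(TH,1.,0.,*W0)-wheel(TH,0.,0.,*W0); V=c[2][:3,3]-P[:,3]; cosv=(N*V).sum(1)/np.linalg.norm(V,axis=1)
    q=proj(P,c).reshape(len(TH),7,2).astype(np.float32)
    g=cv2.remap(im.mean(2).astype(np.float32),q[...,0],q[...,1],cv2.INTER_LINEAR)
    m=np.median(g,1); m[cosv<.12]=np.nan; return m,cosv
def look(k=6,names=('scene',)):
    r=[]
    for i in range(k):
        for n in names:
            o=telemetry.get_obs(); im=viewer.get_image(n); m,_=tread(n,im,o)
            r.append((n,o['time_s'],m,im))
    return r
E
python3 - <<'E'
from h import *
print(telemetry.get_obs()['ee_pos'])
r=look(6,('scene','top'))
for n,t,m,im in r:
    i=np.nanargmax(m); print(n,round(t,2),np.degrees(TH[i]).round(),m[i].round(),np.nanmedian(m).round())
np.savez('pics/look1.npz',t=[x[1] for x in r],im=[x[3] for x in r])
E
```

```text
[ 0.56821414 -0.05245715  0.33274098]
scene 5.45 133.0 66.0 7.0
top 5.5 21.0 39.0 27.0
scene 5.55 133.0 64.0 7.0
top 5.6 21.0 41.0 29.0
scene 5.65 133.0 66.0 7.0
top 5.7 19.0 41.0 29.0
scene 5.75 133.0 67.0 7.0
top 5.8 19.0 42.0 28.0
scene 5.85 -11.0 177.0 7.0
top 5.9 23.0 42.0 28.0
scene 5.95 12.0 163.0 7.0
top 6.0 23.0 42.0 28.0
```

It flicked well, at about 4 rad/s with the mark passing the top near 5.90 s. Now I'll hover over the top, clear of the tyre.

>>> {"op": "jog_arm", "data": {"series": [[[0, 0, 0], [0.136, 0, 0], -1], [[0, 0, 0], [0.136, 0, 0], -1], [[0, 0, 0], [0.136, 0, 0], -1], [[0, 0, 0], [0, 0.005, 0.12], -1], [[0, 0, 0], [0, 0, 0.11], -1], [[0, 0, 0], [0, 0, 0], -1], [[0, 0, 0], [0, 0, 0], -1], [[0, 0, 0], [0, 0, 0], -1]]}}

```text
time_s: 6.85
ee_pos: [0.5053, -0.0553, 0.299]
eef_rot: [-0.028, 1.0, -0.0, 0.001]
force: [-0.2, -0.5, 0.8]
finger_gap: 0.0003
grip_force: 0.0
```

Run:
```python
from h import *
print(telemetry.get_obs()['ee_pos'])
r=look(14,('scene','wrist'))
for n,t,m,im in r:
    m=np.where(TH>np.radians(118),np.nan,m)
    i=np.nanargmax(m); 
    if n=='scene' : print(n,round(t,2),np.degrees(TH[i]).round(),m[i].round(),end=' | ')
    else: 
        m=np.where((TH>np.radians(-12))|(TH<-np.radians(85)),np.nan,m); i=np.nanargmax(m); print(n,round(t,2),np.degrees(TH[i]).round(),m[i].round())
cv2.imwrite('pics/w1.png',r[-1][3][:,:,::-1])
np.savez('pics/look2.npz',t=[x[1] for x in r],im=[x[3] for x in r])
```

```text
[ 0.5052612  -0.05526886  0.29903424]
scene 6.85 -23.0 10.0 | wrist 6.9 -85.0 118.0
scene 6.95 -23.0 10.0 | wrist 7.0 -85.0 119.0
scene 7.05 -23.0 11.0 | wrist 7.1 -79.0 218.0
scene 7.15 -23.0 11.0 | wrist 7.2 -63.0 186.0
scene 7.25 -23.0 10.0 | wrist 7.3 -45.0 199.0
scene 7.35 -23.0 18.0 | wrist 7.4 -36.0 207.0
scene 7.45 -23.0 55.0 | wrist 7.5 -14.0 141.0
scene 7.55 -3.0 83.0 | wrist 7.6 -85.0 117.0
scene 7.65 14.0 95.0 | wrist 7.7 -85.0 119.0
scene 7.75 33.0 100.0 | wrist 7.8 -85.0 116.0
scene 7.85 50.0 103.0 | wrist 7.9 -85.0 117.0
scene 7.95 70.0 108.0 | wrist 8.0 -85.0 117.0
scene 8.05 84.0 99.0 | wrist 8.1 -85.0 117.0
scene 8.15 96.0 92.0 | wrist 8.2 -85.0 118.0
```

View pics/w1.png

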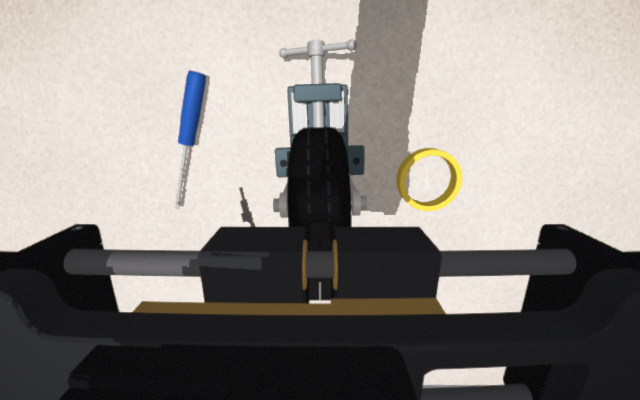

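The wrist view shows the tyre centred under the fingers (tyre at column 320, fingertips at (320,290)). Both cameras track the mark, which passed the top again at about 7.57 s, at roughly 3.4 rad/s. I'll lower to a 4–5 mm gap and keep watching.

>>> {"op": "jog_arm", "data": {"series": [[[0, 0, 0], [0, 0, 0], -1], [[0, 0, 0], [0, 0, 0], -1], [[0, 0, 0], [0, 0, 0.035], -1], [[0, 0, 0], [0, 0, 0], -1], [[0, 0, 0], [0, 0, 0], -1], [[0, 0, 0], [0, 0, 0], -1], [[0, 0, 0], [0, 0, 0], -1], [[0, 0, 0], [0, 0, 0], -1]]}}

```text
time_s: 9.05
ee_pos: [0.5049, -0.0553, 0.2929]
eef_rot: [-0.028, 1.0, 0.0, 0.0]
force: [-0.4, 0.7, 0.1]
finger_gap: 0.0003
grip_force: 0.0
```

```bash
cat >> h.py <<'E'
def peak(n,m):
    lo,hi=(-5,90) if n=='scene' else (-82,-18)
    d=np.degrees(TH); ok=(d>=lo)&(d<=hi)&np.isfinite(m); b=np.nanmedian(m[ok]); s=np.where(ok,m-b,0)
    i=s.argmax()
    if s[i]<40 or not lo+6<d[i]<hi-6: return None
    k=slice(max(i-14,0),i+15); w=np.clip(s[k]-s[i]*.4,0,None); return (w*d[k]).sum()/w.sum()
def meas(r):
    return [(t,n,p) for n,t,m,im in r if (p:=peak(n,m)) is not None]
E
python3 - <<'E'
from h import *
o=telemetry.get_obs();print(o['ee_pos'],o['force'])
r=look(13,('scene','wrist'))
for x in meas(r): print(x)
np.savez('pics/look3.npz',n=[x[0] for x in r],t=[x[1] for x in r],m=[x[2] for x in r])
print('2:')
z=np.load('pics/look2.npz')
for i,(t,im) in enumerate(zip(z['t'],z['im'])):
    n=('scene','wrist')[i%2]; oo=dict(o); oo['ee_pos']=np.array([.5053,-.0553,.2990]); p=peak(n,tread(n,im,oo)[0])
    if p is not None: print((float(t),n,float(p)))
E
```

```text
[ 0.50485816 -0.05532957  0.29293823] [-0.36532204  0.73421388  0.0676039 ]
(9.4, 'wrist', np.float64(-74.97993614364061))
(9.5, 'wrist', np.float64(-65.7314958481674))
(9.6, 'wrist', np.float64(-54.8992182400343))
(9.7, 'wrist', np.float64(-45.0818863657425))
(9.8, 'wrist', np.float64(-32.311888585095005))
(10.15, 'scene', np.float64(4.6178572847283315))
(10.25, 'scene', np.float64(13.047766872179297))
2:
(7.2, 'wrist', -66.2049775881212)
(7.3, 'wrist', -48.51777642357413)
(7.4, 'wrist', -31.019867193913203)
(7.65, 'scene', 12.71790713140397)
(7.75, 'scene', 31.093911602976732)
(7.85, 'scene', 48.78591196073564)
(7.95, 'scene', 66.41077956684946)
```

The bearing drags more than I allowed for, about 0.55 rad/s². At 1.75 rad/s now, the wheel won't get round to the top again. While it is still turning I'll flick it afresh with a full free run, and brake at an earlier pass.

>>> {"op": "jog_arm", "data": {"series": [[[0, 0, 0], [0, 0, -0.06], -1], [[0, 0, 0], [0.2, 0, 0], -1], [[0, 0, 0], [0.2, 0, 0], -1], [[0, 0, 0], [0, 0, 0.01], -1]]}}

```text
time_s: 10.75
ee_pos: [0.4429, -0.0591, 0.3016]
eef_rot: [-0.028, 1.0, -0.001, 0.0]
force: [0.4, 0.8, 0.3]
finger_gap: 0.0005
grip_force: 0.0
```

>>> {"op": "jog_arm", "data": {"series": [[[0, 0, 0], [-0.22, 0, 0.033], -1], [[0, 0, 0], [-0.22, 0, 0.06], -1], [[0, 0, 0], [-0.22, 0, 0], -1], [[0, 0, 0], [-0.22, 0, -0.15], -1], [[0, 0, 0], [0, 0, -0.1], -1]]}}

```text
time_s: 11.25
ee_pos: [0.5797, -0.0507, 0.3237]
eef_rot: [-0.029, 1.0, 0.001, -0.0]
force: [0.1, 0.9, 0.2]
finger_gap: 0.0007
grip_force: 0.0
```

>>> {"op": "jog_arm", "data": {"series": [[[0, 0, 0], [0.16, 0, 0], -1], [[0, 0, 0], [0.16, 0, 0], -1], [[0, 0, 0], [0.15, 0, 0], -1], [[0, 0, 0], [0, 0, 0], -1]]}}

```text
time_s: 11.65
ee_pos: [0.5047, -0.0555, 0.3252]
eef_rot: [-0.028, 1.0, -0.001, 0.001]
force: [-0.1, -0.7, 0.5]
finger_gap: 0.0003
grip_force: 0.0
```

>>> {"op": "jog_arm", "data": {"series": [[[0, 0, 0], [0, 0, 0.16], -1], [[0, 0, 0], [0, 0, 0], -1], [[0, 0, 0], [0, 0, 0], -1]]}}

```text
time_s: 11.95
ee_pos: [0.5064, -0.0552, 0.3003]
eef_rot: [-0.028, 1.0, 0.0, -0.0]
force: [0.5, -0.6, 0.4]
finger_gap: 0.0007
grip_force: 0.0
```

>>> {"op": "jog_arm", "data": {"series": [[[0, 0, 0], [0, 0, 0.055], -1]]}}

```text
time_s: 12.05
ee_pos: [0.5074, -0.0551, 0.2933]
eef_rot: [-0.028, 1.0, -0.0, 0.001]
force: [-0.2, 0.9, 0.0]
finger_gap: 0.0006
grip_force: 0.0
```

Run:
```python
from h import *
print(telemetry.get_obs()['ee_pos'])
for j in range(16):
    x=look(1,('scene','wrist')); 
    if j<2: print(telemetry.get_obs()['ee_pos'][2])
    for y in meas(x): print(y)
print(telemetry.get_obs()['time_s'])
```

```text
[ 0.50743573 -0.05513257  0.29327802]
0.29115832513325424
(12.05, 'scene', np.float64(37.304617135304824))
0.2917449168669795
(12.15, 'scene', np.float64(63.7211944404198))
(13.1, 'wrist', np.float64(-63.55191222519247))
(13.2, 'wrist', np.float64(-44.276344340989915))
(13.45, 'scene', np.float64(8.88443198472248))
(13.55, 'scene', np.float64(29.104577738715815))
13.65
```

The new run is about 3.5 rad/s at 13.41 s (top), with the next pass expected near 15.5 s at about 2.3 rad/s. The tip gap is about 2.7 mm. I'll wait, then time the approach from the wrist camera.

>>> {"op": "jog_arm", "data": {"series": [[[0, 0, 0], [0, 0, 0], -1], [[0, 0, 0], [0, 0, 0], -1], [[0, 0, 0], [0, 0, 0], -1], [[0, 0, 0], [0, 0, 0], -1], [[0, 0, 0], [0, 0, 0], -1], [[0, 0, 0], [0, 0, 0], -1], [[0, 0, 0], [0, 0, 0], -1], [[0, 0, 0], [0, 0, 0], -1]]}}

```text
time_s: 14.45
ee_pos: [0.5063, -0.0552, 0.2917]
eef_rot: [-0.028, 1.0, 0.0, 0.0]
force: [-1.3, 0.4, -0.1]
finger_gap: 0.0006
grip_force: 0.0
```

Run:
```python
from h import *
L=[]
for j in range(30):
    L+=meas(look(1,('wrist',)))
    if L and L[-1][2]>-52: break
for x in L: print(x)
o=telemetry.get_obs(); print(o['time_s'],o['ee_pos'],o['force'])
```

```text
(14.9, 'wrist', np.float64(-76.68255607868863))
(14.95, 'wrist', np.float64(-73.57308149022658))
(15.0, 'wrist', np.float64(-65.7762715857537))
(15.05, 'wrist', np.float64(-58.93543021626744))
(15.1, 'wrist', np.float64(-51.75595731584765))
15.15 [ 0.50633221 -0.05525703  0.29168049] [-0.74923383 -0.29918684  0.56140432]
```

Run:
```python
from h import *
for x in meas(look(5,('wrist',))): print(x)
print(telemetry.get_obs()['time_s'])
```

```text
(15.15, 'wrist', np.float64(-45.82485540353742))
(15.2, 'wrist', np.float64(-37.1122039275164))
(15.25, 'wrist', np.float64(-29.77686228757657))
15.4
```

>>> {"op": "jog_arm", "data": {"series": [[[0, 0, 0], [0, 0, 0.055], -1], [[0, 0, 0], [0, 0, 0], -1], [[0, 0, 0], [0, 0, 0], -1]]}}

```text
time_s: 15.7
ee_pos: [0.5069, -0.0553, 0.2841]
eef_rot: [-0.028, 1.0, -0.0, 0.001]
force: [-0.2, -0.9, 7.7]
finger_gap: 0.0004
grip_force: 3.9
```

>>> {"op": "jog_arm", "data": {"series": [[[0, 0, 0], [0, 0, -0.04], -1], [[0, 0, 0], [0, 0, -0.1], -1], [[0, 0, 0], [0, 0, -0.2], -1], [[0, 0, 0], [0, 0, -0.2], -1], [[0, 0, 0], [0, 0, -0.2], -1], [[0, 0, 0], [0, 0, 0], -1]]}}

```text
time_s: 16.3
ee_pos: [0.5074, -0.0551, 0.399]
eef_rot: [-0.028, 1.0, -0.0, 0.003]
force: [-0.2, -0.1, -0.5]
finger_gap: 0.0002
grip_force: 0.0
```

Run:
```python
from h import *
for j in range(2):
    o=telemetry.get_obs(); im=viewer.get_image('scene'); m,_=tread('scene',im)
    d=np.degrees(TH); m=np.where(abs(d)<60,m,np.nan); i=np.nanargmax(m); k=m>m[i]*.5
    print(o['time_s'],d[i],d[k].min(),d[k].max(),[(np.round(q['xyz'],4),round(q['score'],2)) for q in place_of('mark','scene')][:1])
c=proj([[.507,-.0555,.24]],cam('scene'))[0].astype(int)
cv2.imwrite('pics/end.png',cv2.resize(im[c[1]-60:c[1]+60,c[0]-60:c[0]+60,::-1],None,fx=4,fy=4,interpolation=cv2.INTER_CUBIC))
print(o['ee_pos'])
```

```text
16.3 -5.0 -16.0 2.0 [(array([ 0.5057, -0.0527,  0.268 ]), 0.75)]
16.4 -5.0 -16.0 2.0 [(array([ 0.5055, -0.0536,  0.2651]), 0.63)]
[ 0.5064718  -0.05519651  0.39504922]
```

View pics/end.png

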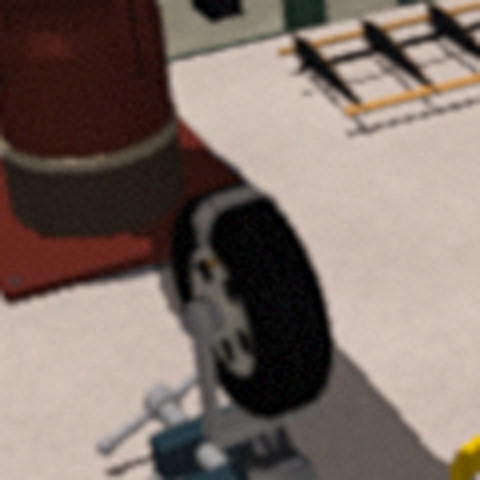

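The crop shows the white mark across the top of the tread at (225,200). It reads within about 5° of the top in two pictures 0.1 s apart, and the hand is about 10 cm clear, so I'm handing in.

```bash
python3 -c "
from cell import job; print(job.close_job())"
```

```text
the job is handed in; nothing more can be done
None
```

I flicked the wheel and let it run free for over 4 s and more than a full turn, then braked it in one touch with about 8 N; the white mark stopped within about 5° of the top, the hand is clear and the job is handed in, but I flicked twice, because after the first run the wheel was too slow to bring the mark round again, so I re-flicked it while it was still turning.

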